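Run the next drying batch at the bric-a-brac sorting bench

TASK

Stand the dry vase or vases from the dryer's rack upright in the green crate, stand every washed mug from the drying mat mouth down on the rack, and raise the dryer's blue air flap to the orange pointer, 45 degrees open. Only when all that is done, turn the heat on full: push the black knob in and turn it anticlockwise past its safety stop to the end of its travel. Set the china down gently, without dropping it, and leave the lidded jar and the wooden bowl where they are.

Things in the scene. Friction and masses are not known exactly. Their poses are not given: they have to be found in the camera images.
- mug1_center (a point): mustard china mug standing mouth down (it stays that way), 64 mm diameter, 72 mm high, about 0.25 kg (0.18 to 0.35); this point is on its axis, half-way up (36 mm above its underside); z up. Its handle (9 mm thick) sticks out along its own -x to 55 mm from the axis, between 14 and 62 mm above the underside, so grip the round body roughly across its own y. May be absent (None from the start)
- mug2_center (a point): cream china mug standing mouth down (it stays that way), 64 mm diameter, 72 mm high, about 0.25 kg (0.18 to 0.35); this point is on its axis, half-way up (36 mm above its underside); z up. Its handle (9 mm thick) sticks out along its own -x to 55 mm from the axis, between 14 and 62 mm above the underside, so grip the round body roughly across its own y. May be absent (None from the start)
- mug3_center (a point): slate-grey china mug standing mouth down (it stays that way), 64 mm diameter, 72 mm high, about 0.25 kg (0.18 to 0.35); this point is on its axis, half-way up (36 mm above its underside); z up. Its handle (9 mm thick) sticks out along its own -x to 55 mm from the axis, between 14 and 62 mm above the underside, so grip the round body roughly across its own y. May be absent (None from the start)
- mug4_center (a point): brick-red china mug standing mouth down (it stays that way), 64 mm diameter, 72 mm high, about 0.25 kg (0.18 to 0.35); this point is on its axis, half-way up (36 mm above its underside); z up. Its handle (9 mm thick) sticks out along its own -x to 55 mm from the axis, between 14 and 62 mm above the underside, so grip the round body roughly across its own y. May be absent (None from the start)
- vase1_center (a point): dry sage-green vase with a terracotta band, upright, 85 mm high, round: straight body 56 mm in diameter from 15 to 62 mm above its underside, narrower neck above; about 0.2 kg; this point is on its axis, half-way up (42.5 mm above its underside). May be absent (None from the start)
- vase2_center (a point): dry lilac vase with a white band, upright, 85 mm high, round: straight body 56 mm in diameter from 15 to 62 mm above its underside, narrower neck above; about 0.2 kg; this point is on its axis, half-way up (42.5 mm above its underside). May be absent (None from the start)
- rack (a point): dryer rack: flat slatted steel deck, 155 (x) by 325 mm (y); this point: centre of its top, 20 mm above the table. Its -x faces the robot; all dryer parts share these axes. White blower box (110 mm high, 150 deep, 380 wide in y, its middle 57.5 mm to +y of here) begins 85 mm to +x; white control pod (60 mm high, 100 wide) begins 178 mm to +y. Holds three mugs about 100 mm apart in y
- crate_in (a point): open cardboard crate with green outside, 220 x 220 mm outside, walls 5 mm thick and 80 mm high, fixed to the table; this point is the centre of its inner floor (5 mm above the table); x and y along its walls
- flap_bar (a point): middle of the steel pull bar on the dryer's blue air flap: round, 12 mm in diameter, lying along the dryer's y, clear for 100 mm; it stands 30 mm above the flap's underside and 15 mm beyond its free edge, so it can be pinched from above with fingers closing along the dryer's x. With the flap shut it is 140 mm above the table. Moves with the flap
- flap_hinge (a point): hinge line of the blue air flap, at its far (+x) lower edge, 110 mm above the table; the hinge axis is the dryer's y. The flap is 150 mm (x) by 260 mm (y) by 6 mm; the bar lies 165 mm to -x and 30 mm up from here when shut
- flap (a joint): angle of the blue air flap: 0 shut flat on the blower box, growing as its front edge rises, hard stop at 1.5. The stiff hinge holds it at any angle (0.5 N m of friction, about 5 N at the bar). The orange pointer fin beside it slopes at 45 degrees (0.785)
- heat_grip (a point): centre of the grip bar of the black heat knob on top of the control pod: the bar is 52 mm long (its own x), 14 mm thick (its own y), 30 mm high and is centred here, 94 mm above the table when not pushed; it stands on a disc of 54 mm diameter whose top is 15 mm below this point. The knob turns on a vertical axis through here; white pointer line on the bar's -x half
- heat (a joint): angle of the heat knob: 0 off, growing as it turns anticlockwise seen from above; full on is the hard stop at 1.35 (red mark). Unless it is pushed in, a safety stop blocks it at about 0.3; once past about 0.9 it may be let up. Friction keeps it where it is left (0.05 N m)
- heat_push (a joint): how far the heat knob is pushed down (m): 0 out, 0.008 fully in; a spring pushes back with 4 N at first and 10 N fully in. It must be in by more than 0.005 to pass the safety stop
- jar: bystander, not part of the job: white lidded jar, 100 mm across, 118 mm high; origin at the centre of its underside
- bowl: bystander, not part of the job: dark wooden bowl standing the right way up, 120 mm across, 45 mm high; origin at the centre of its underside
Mind the look-alikes: they are no part of the job. What is shaped like the part that bears mug3_center but pink or turquoise is not meant.

How it is judged:
On the way, in this order (a step that is already met when the one before it is completed fails the run):
1. every vase is upright in the crate, every mug stands mouth down on the rack and the flap is at 45 degrees, with the heat not yet on (x of mug1_center in the frame of rack between -0.06 and 0.06 m and y of mug1_center in the frame of rack between -0.145 and 0.145 m and z of mug1_center in the frame of rack between 0.024 and 0.048 m and angle between each of mug1_center, mug2_center, mug3_center, mug4_center's own z axis and vertical below 0.15 rad and x of mug2_center in the frame of rack between -0.06 and 0.06 m and y of mug2_center in the frame of rack between -0.145 and 0.145 m and z of mug2_center in the frame of rack between 0.024 and 0.048 m and x of mug3_center in the frame of rack between -0.06 and 0.06 m and y of mug3_center in the frame of rack between -0.145 and 0.145 m and z of mug3_center in the frame of rack between 0.024 and 0.048 m and x of mug4_center in the frame of rack between -0.06 and 0.06 m and y of mug4_center in the frame of rack between -0.145 and 0.145 m and z of mug4_center in the frame of rack between 0.024 and 0.048 m and x of vase1_center in the frame of crate_in between -0.1 and 0.1 m and y of vase1_center in the frame of crate_in between -0.1 and 0.1 m and z of vase1_center in the frame of crate_in between 0.03 and 0.056 m and angle between each of vase1_center, vase2_center's own z axis and vertical below 0.25 rad and x of vase2_center in the frame of crate_in between -0.1 and 0.1 m and y of vase2_center in the frame of crate_in between -0.1 and 0.1 m and z of vase2_center in the frame of crate_in between 0.03 and 0.056 m and value of joint flap between 0.655 and 0.915 rad and value of joint heat below 0.5 rad), for 0.3 s.
2. the heat knob has been pushed past its safety stop and turned to full (value of joint heat above 1.2 rad), for 0.2 s.
At the end, for the whole second after the job is handed in: Vases stand in the crate (within 14 degrees of upright); mugs stand mouth down on the rack (within 9 degrees), axes within 60 mm in x and 145 mm in y of its centre; flap within 0.13 rad of 45 degrees; heat knob beyond 1.2 rad; all at rest (x of mug1_center in the frame of rack between -0.06 and 0.06 m and y of mug1_center in the frame of rack between -0.145 and 0.145 m and z of mug1_center in the frame of rack between 0.024 and 0.048 m and angle between each of mug1_center, mug2_center, mug3_center, mug4_center's own z axis and vertical below 0.15 rad and x of mug2_center in the frame of rack between -0.06 and 0.06 m and y of mug2_center in the frame of rack between -0.145 and 0.145 m and z of mug2_center in the frame of rack between 0.024 and 0.048 m and x of mug3_center in the frame of rack between -0.06 and 0.06 m and y of mug3_center in the frame of rack between -0.145 and 0.145 m and z of mug3_center in the frame of rack between 0.024 and 0.048 m and x of mug4_center in the frame of rack between -0.06 and 0.06 m and y of mug4_center in the frame of rack between -0.145 and 0.145 m and z of mug4_center in the frame of rack between 0.024 and 0.048 m and x of vase1_center in the frame of crate_in between -0.1 and 0.1 m and y of vase1_center in the frame of crate_in between -0.1 and 0.1 m and z of vase1_center in the frame of crate_in between 0.03 and 0.056 m and angle between each of vase1_center, vase2_center's own z axis and vertical below 0.25 rad and x of vase2_center in the frame of crate_in between -0.1 and 0.1 m and y of vase2_center in the frame of crate_in between -0.1 and 0.1 m and z of vase2_center in the frame of crate_in between 0.03 and 0.056 m and value of joint flap between 0.655 and 0.915 rad and linear speed of each of mug1, mug2, mug3, mug4, vase1, vase2 below 0.02 m/s and velocity of joint each of flap, heat below 0.05 rad/s and value of joint heat above 1.2 rad); the robot touches nothing.
It fails at once if the jar is pushed or tipped (distance of jar from where it was at the start of the episode above 0.03 m or angle between jar's own z axis and vertical above 0.35 rad).
It fails at once if the bowl is pushed or tipped (distance of bowl from where it was at the start of the episode above 0.03 m or angle between bowl's own z axis and vertical above 0.35 rad).
It fails at once if a mug or vase is dropped (falls more than about 6 cm) ((linear speed of mug1 above 1.1 m/s and contact force between the fingers and mug1 below 0.1 N) or (linear speed of mug2 above 1.1 m/s and contact force between the fingers and mug2 below 0.1 N) or (linear speed of mug3 above 1.1 m/s and contact force between the fingers and mug3 below 0.1 N) or (linear speed of mug4 above 1.1 m/s and contact force between the fingers and mug4 below 0.1 N) or (linear speed of vase1 above 1.1 m/s and contact force between the fingers and vase1 below 0.1 N) or (linear speed of vase2 above 1.1 m/s and contact force between the fingers and vase2 below 0.1 N)).
Of mug1, mug2, mug3, mug4 only 2 to 3 are there at a start; the rules pass over those that are not, and their reading is None.
Of vase1, vase2 only 1 to 2 are there at a start; the rules pass over those that are not, and their reading is None.
At some moment in a run one of mug1, mug2, mug3, mug4 may be knocked a few centimetres aside while the robot is not near it.
It also fails if it takes over 210 s, if anything falls off the work surface, if the arm or the gripper's body presses on something with over 40 N, if the wrist force passes 120 N, or if a joint passes its speed limit or range.

ROBOT

A 6-joint arm with a two-finger parallel gripper is mounted at the origin on the work surface. World frame = base frame: x ahead of the robot, y to its left, z up, the work surface at z = 0. Lengths are in m, angles in rad, forces in N, time in s.
With the tool pointing down it reaches from about 0.35 to 0.975 m from the base axis. Payload 4.9 kg.
Tool frame: the origin (TCP) lies midway between the tips of the shut fingers; the grasp point (between the pads) lies ctrl.grip_depth behind it (ctrl.grip_depth is the distance from the TCP to the grasp point, in m); z points along the fingers, y is the line along which they close (so a half turn about z gives the same grasp; the last joint's range is limited). The gripper opens to 85 mm and grips with 20 to 120 N. Pads are 22 mm wide; open, the fingers measure 114 mm over their backs; the gripper's body (76 mm by 85 mm) begins 54 mm behind the grasp point. The pads swing forward as they close: fully open they stand 13 mm farther back than shut.
Start: joints at [1.148, 0.053, 1.613, -0, 1.476, -0.119], TCP at [0.187, 0.596, 0.231] pointing down, gripper open.
Joint ranges: [-3.01, 3.01], [-1.01, 2.22], [0.06, 2.58], [-1.02, 4.17], [0.09, 2.62], [-3.14, 3.14]. Speed limits (rad/s): [2.57, 2.57, 3.14, 3.14, 3.14, 3.14].

INTERFACE

Orientations are given as a rotation vector (axis times angle).
In Python, from station import ctrl, get_image, camera_model gives the robot as it stands. The module is installed in compiled form; this text tells all that it offers.
- The arm moves only by the shell command python3 -m crank 'ROWS' [FORCE]. ROWS is JSON, a list of rows, each a list of 7 numbers: the shift along the tool's x, y, z in mm, then the turn, a rotation vector about the tool's x, y, z in rad, then the opening, from -1 (shut) to 1 (fully open). A call has exactly 10 rows; each row shifts and turns the commanded pose from where the row before left it, along the tool's axes as they then stand; what a row does not reach is not made up. A row lasts 1/12 s, in which the tool goes at most 41.7 mm and 7.16 degrees, less where a joint would pass 70% of its speed; a pose out of reach is approached as far as the arm can. A call with a gripper value outside its range is refused whole. The fingers move at their own pace and stop on an object; FORCE is the grip in N (left out, the last holds). Time passes only in rows, so rows that do not move let the fingers close, or fill a call up. It gives the time, the measured TCP pose, the force, the opening and the grip force at its end, in the units of the state.
- ctrl.get_obs(): the state, without advancing time (a new reading comes with each control period).
- get_image(name): name is "scene" or "top" or "wrist"; returns the picture (420x560x3 uint8, red, green, blue); there is no depth.
- camera_model(name): a dict with "vertical_fov" (degrees; the focal length in pixels is half the picture's height over the tangent of half this angle, whatever the lens; pixels are square), "cx", "cy" (the principal point, pixels), "k1" (the pictures are not rectified: a ray, as slopes to the right and down, at radius r is drawn at 1 + k1 r^2 times it, then the intrinsics apply), "R" (3x3) and "t" (3): a world point X has camera coordinates R X + t; the wrist camera has in their place "hand_eye" (4x4, takes a point from camera to tool coordinates, whose origin is the TCP and whose axes are the flange's). Camera axes: x right, y down, z forward; pixel columns grow to the right and rows downward; lengths in m; the calibration is good to about 2 mm. A picture is of the moment at which its call begins: read the wrist's pose just before it. camera_model takes no time and is no camera call.
- ctrl.finish_job(): hands the job in; it is judged then, once.
The state is a dict: "t": time; "q": joint angles; "dq": joint speeds; "effort": joint torques, N m; "tool_pos": TCP position; "tool_rot": TCP orientation; "contact_force": force on the tool from outside, world axes, zero at the start; "wrist_torque": the same for the moment, N m; "opening": finger opening in m; "grip_force": force on a finger pad.
Only numpy, scipy, OpenCV 4.12 (cv2) and the standard library are available. Lean on these libraries where they do the work, as an engineer would, in place of code of your own. Each camera call takes 0.05 s, during which the arm holds its last target. There are 200 camera calls.

## Working session

There is one attempt and no reset: what is moved stays moved. The work goes in short steps, Python scripts to look and compute and a shell command to move; the robot and the scene stay as the last step left them, time stands still between calls to the robot, and variables do not carry over. Pictures are saved under pics/ and viewed, at most 14 in all, crops included, and the job is handed in when it is done.

```bash
mkdir -p pics
cat > h.py <<'E'
import numpy as np, cv2
from scipy.spatial.transform import Rotation as Ro
from station import ctrl,get_image,camera_model
def save(n,f):
    im=get_image(n); cv2.imwrite('pics/'+f,im[:,:,::-1]); return im
def K(m):
    f=210/np.tan(np.radians(m['vertical_fov'])/2); return f,m['cx'],m['cy'],m['k1']
def pose(n):
    m=camera_model(n)
    if n=='wrist':
        o=ctrl.get_obs(); T=np.eye(4);T[:3,:3]=Ro.from_rotvec(o['tool_rot']).as_matrix();T[:3,3]=o['tool_pos']
        C=T@np.array(m['hand_eye']); return m,C[:3,:3],C[:3,3]
    R=np.array(m['R']);t=np.array(m['t']); return m,R.T,-R.T@t
def ray(n,u,v,P=None):
    m,R,c=P or pose(n); f,cx,cy,k=K(m)
    d=np.array([(u-cx)/f,(v-cy)/f]); s=d.copy()
    for _ in range(20): s=d/(1+k*(s@s))
    return c,R@np.array([s[0],s[1],1])
def at(n,u,v,z,P=None):
    c,d=ray(n,u,v,P); return c+d*(z-c[2])/d[2]
def proj(n,X,P=None):
    m,R,c=P or pose(n); f,cx,cy,k=K(m)
    p=R.T@(np.array(X)-c); s=p[:2]/p[2]; s=s*(1+k*(s@s)); return s*f+[cx,cy]
E
python3 - <<'E'
from h import *
for n in ['top','scene']: save(n,n+'1.png'); print(pose(n)[2],pose(n)[1][:,2], K(pose(n)[0]))
o=ctrl.get_obs();print(o, ctrl.grip_depth, camera_model('wrist')['hand_eye'])
print(Ro.from_rotvec(o['tool_rot']).as_matrix())
E
```

```text
[ 0.40598386 -0.02045101  1.50602863] [ 0.07338092 -0.00381544 -0.99729669] (np.float64(484.8682654038238), 271.2212747436204, 217.01364005112617, -0.09276770058294954)
[1.39996069 0.3424433  0.92380865] [-0.71842838 -0.30770896 -0.6238396 ] (np.float64(409.9740173079868), 273.09500839403785, 210.79441801605756, 0.021713448061219942)
{'t': 0.1, 'q': array([ 1.14802328e+00,  5.33001549e-02,  1.61415772e+00,  1.87623766e-06,
        1.47601399e+00, -1.18982445e-01]), 'dq': array([-5.66708137e-04, -1.64737323e-03, -3.68515596e-03,  3.45826693e-04,
       -1.50575344e-03,  5.90516865e-05]), 'effort': array([ 5.41888130e-04, -3.94904888e+01, -3.71361065e+01, -7.66657718e-05,
        3.96969772e-03,  1.25004613e-05]), 'tool_pos': array([0.18671614, 0.59586301, 0.23017958]), 'tool_rot': array([-4.75284026e-01, -3.10492045e+00,  2.84297037e-03]), 'contact_force': array([ 0.76500855,  0.34380011, -0.18456024]), 'wrist_torque': array([0.02408596, 0.015548  , 0.05985352]), 'grip_force': 0.0, 'opening': 0.08518976369989546} 0.0187 [[-3.25807185e-04 -9.61089962e-01 -2.76235368e-01  6.98558836e-02]
 [ 9.99999270e-01  8.30664354e-06 -1.20835497e-03 -4.07306343e-04]
 [ 1.16363242e-03 -2.76235560e-01  9.61089258e-01 -1.42762552e-01]
 [ 0.00000000e+00  0.00000000e+00  0.00000000e+00  1.00000000e+00]]
[[-9.54209288e-01  2.99138827e-01 -7.72723424e-04]
 [ 2.99139741e-01  9.54207777e-01 -1.71298193e-03]
 [ 2.24919295e-04 -1.86569555e-03 -9.99998234e-01]]
```

View pics/top1.png

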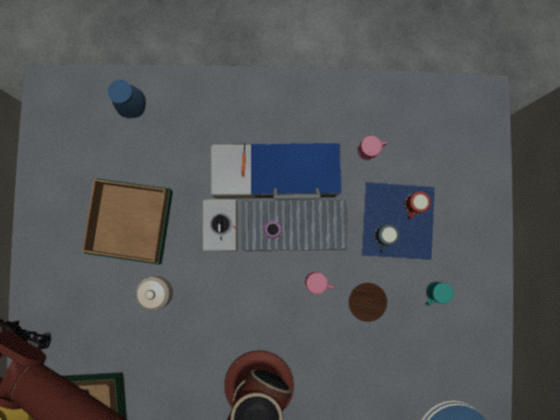

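View pics/scene1.png

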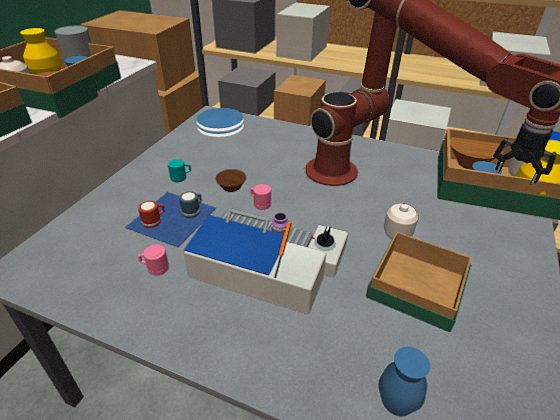

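The top view shows a lilac vase on the rack (273,229), red (420,202) and grey (388,235) mugs on the mat, the crate (128,222), the knob (220,224) and the pull bar (297,193). I'll enlarge the middle of it.

Run:
```python
from h import *
im=cv2.imread('pics/top1.png')
c=im[130:270,190:450]
c=np.clip(c.astype(float)*1.6,0,255).astype('uint8')
cv2.imwrite('pics/c1.png',cv2.resize(c,None,fx=3,fy=3,interpolation=cv2.INTER_CUBIC))
for nm,u,v,z in [('vase',273,229,.1),('red',419,202,.072),('grey',388,235,.072),('crate',128,222,.08),('knob',220,224,.109),('bar',297,193,.14),('rackTL',239,200,.02),('rackBR',347,250,.02),('jar',152,291,.11),('bowl',368,301,.045),('podTL',203,200,.06),('podBR',237,251,.06),('boxTL',211,145,.11),('boxBR',340,193,.11),('pink',317,283,.072),('pink2',372,146,.072)]:
    print(nm,at('top',u,v,z).round(3))
```

```text
vase [ 0.475 -0.032  0.1  ]
red [ 0.567 -0.469  0.072]
grey [ 0.466 -0.375  0.072]
crate [0.487 0.399 0.08 ]
knob [0.485 0.122 0.109]
bar [ 0.576 -0.097  0.14 ]
rackTL [0.566 0.074 0.02 ]
rackBR [ 0.419 -0.261  0.02 ]
jar [0.288 0.312 0.11 ]
bowl [ 0.267 -0.322  0.045]
podTL [0.559 0.18  0.06 ]
podBR [0.409 0.074 0.06 ]
boxTL [0.716 0.155 0.11 ]
boxBR [ 0.583 -0.224  0.11 ]
pink [ 0.32  -0.165  0.072]
pink2 [ 0.733 -0.325  0.072]
```

View pics/c1.png

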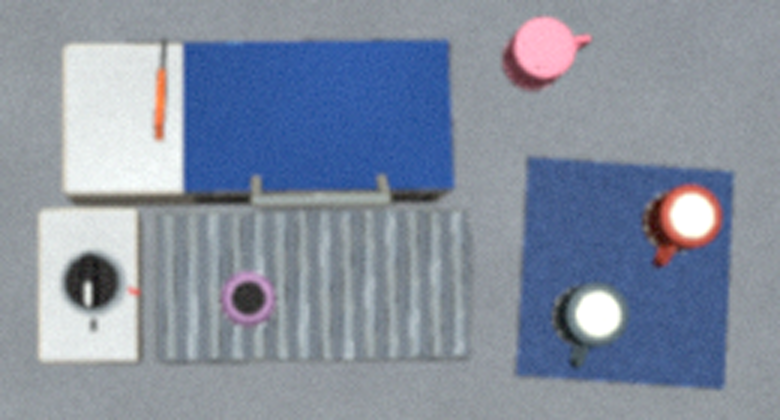

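The crop shows the vase top (248,298), the red mug top (693,216) with handle towards (663,258), the grey mug top (599,315) with handle towards (577,360), and the knob (91,281) pointing at the robot.

```bash
cat >> h.py <<'E'
def plan(x,y,z,ang=None):
    """go to TCP x,y,z, tool down, tool-x heading ang (rad, world). Rotation rows first, then shift rows (final tool axes)."""
    o=ctrl.get_obs();R=Ro.from_rotvec(o['tool_rot']).as_matrix()
    if ang is None: ang=np.arctan2(R[1,0],R[0,0])
    c,s=np.cos(ang),np.sin(ang); G=np.array([[c,s,0],[s,-c,0],[0,0,-1.]])
    print('turn',Ro.from_matrix(R.T@G).as_rotvec().round(3),'then shift mm',(G.T@(np.array([x,y,z])-o['tool_pos'])*1000).round(1))
    return
E
python3 - <<'E'
from h import *
P=pose('top')
f=lambda x,y,z:at('top',190+x/3-1/3,130+y/3-1/3,z,P).round(4)
v=f(248,298,.105);r=f(693,216,.074);g=f(599,315,.074)
print(v,r,g,'knob',f(91,281,.109),'line',f(90,305,.109),f(90,281,.109))
print('box',f(64,43,.11),f(449,41,.11),f(64,191,.11),f(452,190,.11))
print('rack',f(163,209,.02),f(466,209,.02),f(163,360,.02),f(466,358,.02))
print('pod',f(38,209,.06),f(38,361,.06),f(137,361,.06),f(137,210,.06))
print('bar',f(255,198,.14),f(387,198,.14))
print('red h',f(663,258,.05)-r,'grey h',f(577,360,.05)-g)
for p in [(97,180),(171,190),(157,262),(85,248)]: print('crate',at('top',*p,.08,P).round(3))
plan(v[0],v[1],.2,np.pi)
E
```

```text
[ 0.4744 -0.0298  0.105 ] [ 0.5675 -0.4733  0.074 ] [ 0.4665 -0.3783  0.074 ] knob [0.4872 0.1217 0.109 ] line [0.4641 0.122  0.109 ] [0.4872 0.1226 0.109 ]
box [0.7191 0.1552 0.11  ] [ 0.7298 -0.2208  0.11  ] [0.5737 0.1503 0.11  ] [ 0.5831 -0.2251  0.11  ]
rack [0.5681 0.0589 0.02  ] [ 0.5752 -0.2529  0.02  ] [0.4133 0.0549 0.02  ] [ 0.422  -0.2546  0.02  ]
pod [0.561  0.1819 0.06  ] [0.4093 0.1771 0.06  ] [0.4116 0.0787 0.06  ] [0.5621 0.0828 0.06  ]
bar [ 0.5674 -0.0341  0.14  ] [ 0.5702 -0.159   0.14  ]
red h [-0.0408  0.0235 -0.024 ] grey h [-0.0447  0.0161 -0.024 ]
crate [0.611 0.499 0.08 ]
crate [0.585 0.274 0.08 ]
crate [0.371 0.307 0.08 ]
crate [0.406 0.525 0.08 ]
turn [-0.002 -0.001 -0.304] then shift mm [-287.7 -625.7   30.2]
```

```bash
python3 -m crank '[[0,0,0,0,0,-0.1,1],[0,0,0,0,0,-0.1,1],[0,0,0,0,0,-0.104,1],[-16,-34.8,1.7,0,0,0,1],[-16,-34.8,1.7,0,0,0,1],[-16,-34.8,1.7,0,0,0,1],[-16,-34.8,1.7,0,0,0,1],[-16,-34.8,1.7,0,0,0,1],[-16,-34.8,1.7,0,0,0,1],[-16,-34.8,1.7,0,0,0,1]]' 40
python3 -m crank '[[-16,-34.8,1.7,0,0,0,1],[-16,-34.8,1.7,0,0,0,1],[-16,-34.8,1.7,0,0,0,1],[-16,-34.8,1.7,0,0,0,1],[-16,-34.8,1.7,0,0,0,1],[-16,-34.8,1.7,0,0,0,1],[-16,-34.8,1.7,0,0,0,1],[-16,-34.8,1.7,0,0,0,1],[0,0,0,0,0,0,1],[0,0,0,0,0,0,1]]'
python3 - <<'E'
from h import *
o=ctrl.get_obs();print(o['t'],o['tool_pos'],o['q'])
P=pose('wrist');im=save('wrist','w1.png');plan(.4744,-.03,.046,np.pi)
print(proj('wrist',[.4744,-.03,.105],P))
E
```

```text
t: 0.93
tool_pos: [0.299, 0.351, 0.2188]
tool_rot: [0.001, -3.141, 0.001]
contact_force: [0.3, 0.1, 0.0]
opening: 0.0853
grip_force: 0.0
t: 1.77
tool_pos: [0.4271, 0.0728, 0.2052]
tool_rot: [-0.007, -3.14, -0.0]
contact_force: [-0.9, 0.2, -0.7]
opening: 0.0857
grip_force: 0.0
1.7667 [0.42714468 0.07282438 0.20522013] [-3.38663110e-03 -4.18596140e-01  2.06727919e+00  2.53121829e-04
  1.49429377e+00 -1.56993783e+00]
turn [ 0.    -0.001 -0.002] then shift mm [ -47.6 -104.   159.3]
[137.38690222 268.86539316]
```

View pics/w1.png

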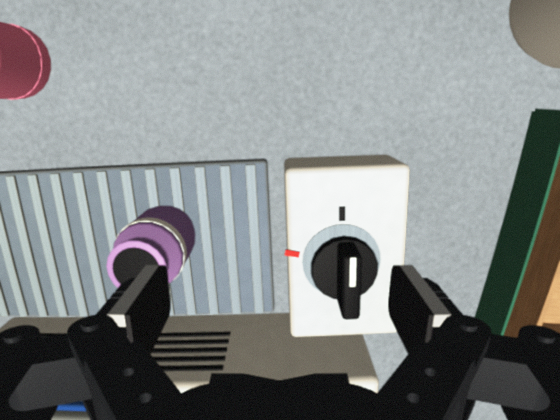

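```bash
python3 -m crank '[[-8,-17.3,0,0,0,0,1],[-8,-17.3,0,0,0,0,1],[-8,-17.3,0,0,0,0,1],[-8,-17.3,0,0,0,0,1],[-8,-17.3,0,0,0,0,1],[-8,-17.5,0,0,0,0,1],[0,0,0,0,0,0,1],[0,0,16,0,0,0,1],[0,0,16,0,0,0,1],[0,0,16,0,0,0,1]]' 40
python3 - <<'E'
from h import *
plan(.4744,-.03,.042,np.pi)
E
```

```text
t: 2.65
tool_pos: [0.4749, -0.0276, 0.1574]
tool_rot: [-0.004, 3.141, 0.001]
contact_force: [-0.7, -0.0, -0.7]
opening: 0.0855
grip_force: 0.0
turn [0.001 0.001 0.003] then shift mm [  0.5  -2.4 115.4]
```

```bash
python3 -m crank '[[0,-2,16,0,0,0,1],[0,0,16,0,0,0,1],[0,0,16,0,0,0,1],[0,0,16,0,0,0,1],[0,0,16,0,0,0,1],[0,0,16,0,0,0,1],[0,0,16,0,0,0,1],[0,0,0,0,0,0,1],[0,0,0,0,0,0,1],[0,0,0,0,0,0,-1]]' 40
python3 -m crank '[[0,0,0,0,0,0,-1],[0,0,0,0,0,0,-1],[0,0,0,0,0,0,-1],[0,0,0,0,0,0,-1],[0,0,0,0,0,0,-1],[0,0,0,0,0,0,-1],[0,0,-16,0,0,0,-1],[0,0,-16,0,0,0,-1],[0,0,-16,0,0,0,-1],[0,0,-16,0,0,0,-1]]'
python3 - <<'E'
from h import *
plan(.493,.401,.185,np.pi-.115)
E
```

```text
t: 3.48
tool_pos: [0.4755, -0.0306, 0.0467]
tool_rot: [-0.003, 3.14, -0.0]
contact_force: [0.3, 0.2, -0.1]
opening: 0.0754
grip_force: 0.0
t: 4.32
tool_pos: [0.4744, -0.0316, 0.1099]
tool_rot: [-0.0, -3.14, -0.0]
contact_force: [0.4, 0.2, -1.9]
opening: 0.0548
grip_force: 43.1
turn [-0.    -0.001  0.115] then shift mm [ 31.2 431.9 -75.1]
```

```bash
python3 -m crank '[[0,0,-20,0,0,0.04,-1],[0,0,-20,0,0,0.04,-1],[0,10,-20,0,0,0.035,-1],[2,27,-15,0,0,0,-1],[2,27,0,0,0,0,-1],[2,27,0,0,0,0,-1],[2,27,0,0,0,0,-1],[2,27,0,0,0,0,-1],[2,27,0,0,0,0,-1],[2,27,0,0,0,0,-1]]'
python3 -m crank '[[2,27,0,0,0,0,-1],[2,27,0,0,0,0,-1],[2,27,0,0,0,0,-1],[2,27,0,0,0,0,-1],[2,27,0,0,0,0,-1],[2,27,0,0,0,0,-1],[2,27,0,0,0,0,-1],[2,27,0,0,0,0,-1],[0,10,0,0,0,0,-1],[0,0,0,0,0,0,-1]]'
python3 - <<'E'
from h import *
plan(.493,.401,.035,np.pi-.115)
E
```

```text
t: 5.15
tool_pos: [0.483, 0.1688, 0.1842]
tool_rot: [-0.181, -3.136, 0.001]
contact_force: [0.6, 0.6, -1.7]
opening: 0.0547
grip_force: 43.2
t: 5.98
tool_pos: [0.4932, 0.3956, 0.184]
tool_rot: [-0.177, -3.136, 0.001]
contact_force: [-0.9, -1.0, -0.7]
opening: 0.0547
grip_force: 43.3
turn [-0.001 -0.001  0.002] then shift mm [  0.8   5.4 149. ]
```

```bash
python3 -m crank '[[0,5,17,0,0,0,-1],[0,0,17,0,0,0,-1],[0,0,17,0,0,0,-1],[0,0,17,0,0,0,-1],[0,0,17,0,0,0,-1],[0,0,17,0,0,0,-1],[0,0,17,0,0,0,-1],[0,0,17,0,0,0,-1],[0,0,6,0,0,0,-1],[0,0,0,0,0,0,-1]]'
python3 -m crank '[[0,0,3,0,0,0,-1],[0,0,2,0,0,0,-1],[0,0,2,0,0,0,-1],[0,0,1,0,0,0,-1],[0,0,1,0,0,0,-1],[0,0,0,0,0,0,-1],[0,0,0,0,0,0,-1],[0,0,0,0,0,0,-1],[0,0,0,0,0,0,-1],[0,0,0,0,0,0,-1]]'
```

```text
t: 6.82
tool_pos: [0.4927, 0.3969, 0.0402]
tool_rot: [-0.182, -3.132, 0.005]
contact_force: [0.2, -0.9, -1.7]
opening: 0.0548
grip_force: 43.2
t: 7.65
tool_pos: [0.4942, 0.3991, 0.0339]
tool_rot: [0.18, 3.136, 0.0]
contact_force: [0.1, -0.1, -1.2]
opening: 0.0549
grip_force: 43.3
```

```bash
python3 -m crank '[[0,0,1,0,0,0,-1],[0,0,1,0,0,0,-1],[0,0,1,0,0,0,-1],[0,0,1,0,0,0,-1],[0,0,0,0,0,0,-1],[0,0,0,0,0,0,-1],[0,0,0,0,0,0,-1],[0,0,0,0,0,0,-1],[0,0,0,0,0,0,-1],[0,0,0,0,0,0,-1]]'
```

```text
t: 8.48
tool_pos: [0.4945, 0.3993, 0.0326]
tool_rot: [-0.18, -3.136, 0.001]
contact_force: [-6.4, -4.3, 12.7]
opening: 0.0548
grip_force: 44.7
```

Seated on the crate floor. I'll release, rise, and look again for the mugs.

```bash
python3 -m crank '[[0,0,-1,0,0,0,-1],[0,0,0,0,0,0,0.5],[0,0,0,0,0,0,1],[0,0,0,0,0,0,1],[0,0,0,0,0,0,1],[0,0,0,0,0,0,1],[0,0,-15,0,0,0,1],[0,0,-15,0,0,0,1],[0,0,-20,0,0,0,1],[0,0,-25,0,0,0,1]]'
python3 -m crank '[[0,0,-30,0,0,0,1],[0,0,-30,0,0,0,1],[0,-15,-15,0,0,0,1],[0,-28,0,0,0,0,1],[0,-28,0,0,0,0,1],[0,-28,0,0,0,0,1],[0,-28,0,0,0,0,1],[0,-28,0,0,0,0,1],[0,-28,0,0,0,0,1],[0,-28,0,0,0,0,1]]'
python3 - <<'E'
from h import *
plan(.4665,-.3783,.19,2.74)
save('top','t2.png')
im=cv2.imread('pics/t2.png')
a=np.clip(im[130:270,60:450].astype(float)*1.5,0,255).astype('uint8')
cv2.imwrite('pics/t2c.png',cv2.resize(a,None,fx=2,fy=2,interpolation=cv2.INTER_CUBIC))
E
```

```text
t: 9.32
tool_pos: [0.4939, 0.3988, 0.1071]
tool_rot: [-0.18, -3.136, 0.001]
contact_force: [0.8, 0.2, 0.6]
opening: 0.0858
grip_force: 0.0
t: 10.15
tool_pos: [0.4702, 0.1884, 0.1831]
tool_rot: [0.18, 3.133, 0.001]
contact_force: [0.7, -1.1, 0.1]
opening: 0.0854
grip_force: 0.0
turn [0.002 0.003 0.287] then shift mm [-218.1 -523.1   -6.9]
```

View pics/t2c.png

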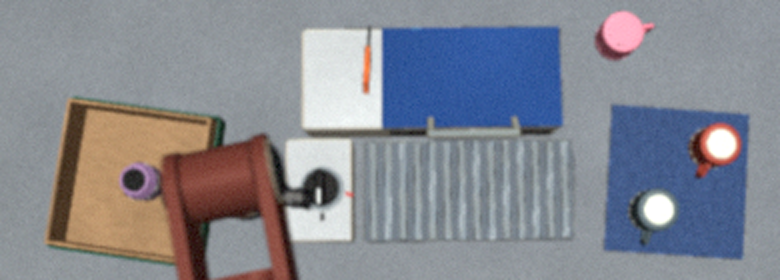

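The picture shows the vase upright in the crate (139,180) and both mugs still in place. I'm going to the grey mug.

```bash
python3 -m crank '[[0,0,0,0,0,-0.09,1],[0,0,0,0,0,-0.09,1],[0,0,0,0,0,-0.08,1],[0,0,0,0,0,0,1],[0,0,0,0,0,0,1],[0,0,0,0,0,0,1],[0,0,0,0,0,0,1],[0,0,0,0,0,0,1],[0,0,0,0,0,0,1],[0,0,0,0,0,0,1]]'
python3 - <<'E'
from h import *
plan(.4665,-.3783,.19,2.77)
E
```

```text
t: 11.03
tool_pos: [0.47, 0.1895, 0.1808]
tool_rot: [0.227, -3.133, 0.0]
contact_force: [-0.1, 0.1, 0.6]
opening: 0.0851
grip_force: 0.0
turn [-0.    -0.     0.517] then shift mm [-202.9 -530.3   -9.2]
```

```bash
python3 -m crank '[[0,0,-2,0,0,0.104,1],[0,0,-2,0,0,0.104,1],[0,0,-2,0,0,0.103,1],[0,0,-2,0,0,0.103,1],[0,0,-2,0,0,0.103,1],[-10.1,-26.5,0,0,0,0,1],[-10.1,-26.5,0,0,0,0,1],[-10.1,-26.5,0,0,0,0,1],[-10.1,-26.5,0,0,0,0,1],[-10.1,-26.5,0,0,0,0,1]]'
python3 -m crank '[[-10.1,-26.5,0,0,0,0,1],[-10.1,-26.5,0,0,0,0,1],[-10.1,-26.5,0,0,0,0,1],[-10.1,-26.5,0,0,0,0,1],[-10.1,-26.5,0,0,0,0,1],[-10.1,-26.5,0,0,0,0,1],[-10.1,-26.5,0,0,0,0,1],[-10.1,-26.5,0,0,0,0,1],[-10.1,-26.5,0,0,0,0,1],[0,0,0,0,0,0,1]]'
python3 - <<'E'
from h import *
plan(.4665,-.3783,.03,2.77)
P=pose('wrist');save('wrist','w2.png')
print([proj('wrist',p,P).round() for p in ([.4665,-.3783,.074],[.5675,-.4733,.074])])
E
```

```text
t: 11.87
tool_pos: [0.4687, 0.0465, 0.1908]
tool_rot: [0.58, 3.087, -0.0]
contact_force: [-0.2, -0.7, 0.8]
opening: 0.085
grip_force: 0.0
t: 12.7
tool_pos: [0.4667, -0.2115, 0.1909]
tool_rot: [0.588, 3.086, -0.003]
contact_force: [0.5, -0.9, 0.2]
opening: 0.0851
grip_force: 0.0
turn [-0.002  0.001 -0.005] then shift mm [ -60.4 -155.5  160.9]
[array([ 82., 273.]), array([ 54., 399.])]
```

View pics/w2.png

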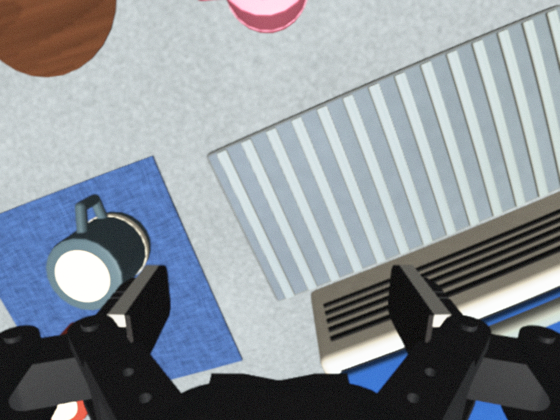

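The grey mug's top is at (84,275) against a predicted (82,273), with the handle pointing along the tool's x, so the alignment is good.

```bash
python3 -m crank '[[-10,-26,0,0,0,0,1],[-10,-26,0,0,0,0,1],[-10,-26,0,0,0,0,1],[-10,-26,0,0,0,0,1],[-10,-26,0,0,0,0,1],[-10,-25,0,0,0,0,1],[0,0,0,0,0,0,1],[0,0,20,0,0,0,1],[0,0,20,0,0,0,1],[0,0,20,0,0,0,1]]'
python3 - <<'E'
from h import *
plan(.4665,-.3783,.03,2.77)
E
```

```text
t: 13.58
tool_pos: [0.4672, -0.3725, 0.1305]
tool_rot: [0.579, 3.087, 0.0]
contact_force: [-0.4, -0.1, -1.0]
opening: 0.0857
grip_force: 0.0
turn [0.    0.001 0.001] then shift mm [ -1.4  -5.6 100.5]
```

```bash
python3 -m crank '[[-1,-4,16,0,0,0,1],[0,0,16,0,0,0,1],[0,0,16,0,0,0,1],[0,0,16,0,0,0,1],[0,0,16,0,0,0,1],[0,0,16,0,0,0,1],[0,0,0,0,0,0,1],[0,0,0,0,0,0,1],[0,0,0,0,0,0,-1],[0,0,0,0,0,0,-1]]' 40
python3 -m crank '[[0,0,0,0,0,0,-1],[0,0,0,0,0,0,-1],[0,0,0,0,0,0,-1],[0,0,0,0,0,0,-1],[0,0,0,0,0,0,-1],[0,0,-16,0,0,0,-1],[0,0,-16,0,0,0,-1],[0,0,-16,0,0,0,-1],[0,0,-16,0,0,0,-1],[0,0,-16,0,0,0,-1]]'
python3 - <<'E'
from h import *
c,s=np.cos(.028),np.sin(.028)
r=np.array([.4946,-.098]); D=np.array([[c,-s],[s,c]])
for y in (.06,-.07): print(r+D@[-.012,y])
plan(*(r+D@[-.012,.06]),.15,2.95)
E
```

```text
t: 14.42
tool_pos: [0.4671, -0.378, 0.0365]
tool_rot: [0.58, 3.085, -0.001]
contact_force: [0.9, 1.1, 2.4]
opening: 0.0639
grip_force: 1.4
t: 15.25
tool_pos: [0.4653, -0.3774, 0.1146]
tool_rot: [-0.581, -3.086, -0.001]
contact_force: [0.1, 0.7, -2.9]
opening: 0.063
grip_force: 44.9
[ 0.48092492 -0.03835947]
[ 0.48456445 -0.16830852]
turn [ 0.001 -0.002 -0.18 ] then shift mm [ 49.2 335.8 -35.4]
```

```bash
python3 -m crank '[[0,0,-17,0,0,-0.09,-1],[0,0,-17,0,0,-0.09,-1],[4,28,0,0,0,0,-1],[4,28,0,0,0,0,-1],[4,28,0,0,0,0,-1],[4,28,0,0,0,0,-1],[4,28,0,0,0,0,-1],[4,28,0,0,0,0,-1],[4,28,0,0,0,0,-1],[4,28,0,0,0,0,-1]]'
python3 -m crank '[[4,28,0,0,0,0,-1],[4,28,0,0,0,0,-1],[4,28,0,0,0,0,-1],[4,28,0,0,0,0,-1],[0,0,0,0,0,0,-1],[0,0,16,0,0,0,-1],[0,0,16,0,0,0,-1],[0,0,16,0,0,0,-1],[0,0,16,0,0,0,-1],[0,0,0,0,0,0,-1]]'
python3 - <<'E'
from h import *
plan(.481,-.038,.055,2.95)
E
```

```text
t: 16.08
tool_pos: [0.4765, -0.1504, 0.148]
tool_rot: [-0.301, -3.126, -0.0]
contact_force: [-0.3, 0.1, -2.7]
opening: 0.0632
grip_force: 45.2
t: 16.92
tool_pos: [0.4796, -0.0386, 0.0805]
tool_rot: [-0.301, -3.119, -0.001]
contact_force: [-1.2, 0.7, -3.9]
opening: 0.0632
grip_force: 45.5
turn [-0.    -0.008 -0.001] then shift mm [-1.3  0.9 25.5]
```

```bash
python3 -m crank '[[0,0,7,0,0,0,-1],[0,0,6,0,0,0,-1],[0,0,3,0,0,0,-1],[0,0,2,0,0,0,-1],[0,0,2,0,0,0,-1],[0,0,1,0,0,0,-1],[0,0,0,0,0,0,-1],[0,0,0,0,0,0,-1],[0,0,0,0,0,0,-1],[0,0,0,0,0,0,-1]]'
```

```text
t: 17.75
tool_pos: [0.4832, -0.0389, 0.0641]
tool_rot: [0.301, 3.127, -0.0]
contact_force: [0.6, 0.1, -2.7]
opening: 0.0629
grip_force: 45.5
```

```bash
python3 -m crank '[[0,0,2,0,0,0,-1],[0,0,2,0,0,0,-1],[0,0,1,0,0,0,-1],[0,0,1,0,0,0,-1],[0,0,1,0,0,0,-1],[0,0,0,0,0,0,-1],[0,0,0,0,0,0,-1],[0,0,0,0,0,0,-1],[0,0,0,0,0,0,-1],[0,0,0,0,0,0,-1]]'
```

```text
t: 18.58
tool_pos: [0.483, -0.0389, 0.0569]
tool_rot: [0.301, 3.127, -0.0]
contact_force: [0.3, 0.6, -2.2]
opening: 0.063
grip_force: 45.5
```

```bash
python3 -m crank '[[0,0,1,0,0,0,-1],[0,0,1,0,0,0,-1],[0,0,1,0,0,0,-1],[0,0,1,0,0,0,-1],[0,0,0,0,0,0,-1],[0,0,0,0,0,0,-1],[0,0,0,0,0,0,-1],[0,0,0,0,0,0,-1],[0,0,0,0,0,0,-1],[0,0,0,0,0,0,-1]]'
```

```text
t: 19.42
tool_pos: [0.483, -0.0389, 0.0528]
tool_rot: [0.301, 3.127, -0.0]
contact_force: [-0.3, -0.1, -0.8]
opening: 0.0632
grip_force: 45.7
```

```bash
python3 -m crank '[[0,0,1,0,0,0,-1],[0,0,0,0,0,0,-1],[0,0,0,0,0,0,0.3],[0,0,0,0,0,0,1],[0,0,0,0,0,0,1],[0,0,0,0,0,0,1],[0,0,-10,0,0,0,1],[0,0,-20,0,0,0,1],[0,0,-25,0,0,0,1],[0,0,-25,0,0,0,1]]'
python3 -m crank '[[0,0,-25,0,0,0.115,1],[0,0,-25,0,0,0.115,1],[0,0,-10,0,0,0.12,1],[0,0,0,0,0,0,1],[0,0,0,0,0,0,1],[0,-25,0,0,0,0,1],[0,-25,0,0,0,0,1],[0,-25,0,0,0,0,1],[0,-25,0,0,0,0,1],[0,-25,0,0,0,0,1]]'
python3 - <<'E'
from h import *
plan(.5675,-.4733,.19,2.6)
E
```

```text
t: 20.25
tool_pos: [0.4825, -0.0387, 0.1328]
tool_rot: [-0.301, -3.126, -0.0]
contact_force: [-0.1, 0.4, 0.3]
opening: 0.0854
grip_force: 0.0
t: 21.08
tool_pos: [0.4169, -0.1462, 0.1898]
tool_rot: [-0.835, -3.025, -0.001]
contact_force: [0.3, -0.2, -0.4]
opening: 0.0856
grip_force: 0.0
turn [-0.    -0.003  0.003] then shift mm [-2.977e+02 -2.026e+02 -2.000e-01]
```

```bash
python3 -m crank '[[-24,-13,0,0,0,0,1],[-24,-13,0,0,0,0,1],[-24,-13,0,0,0,0,1],[-24,-13,0,0,0,0,1],[-24,-13,0,0,0,0,1],[-24,-13,0,0,0,0,1],[-24,-13,0,0,0,0,1],[-24,-13,0,0,0,0,1],[-24,-13,0,0,0,0,1],[0,0,0,0,0,0,1]]'
python3 - <<'E'
from h import *
plan(.5675,-.4733,.03,2.6)
P=pose('wrist');a=save('wrist','w3.png');b=save('top','t3.png')
print([proj('wrist',p,P).round() for p in ([.5675,-.4733,.074],)])
cv2.imwrite('pics/m3.png',cv2.resize(np.hstack([a,b])[:,:,::-1],(800,300)))
E
```

```text
t: 21.92
tool_pos: [0.5435, -0.3604, 0.1888]
tool_rot: [-0.839, -3.025, -0.0]
contact_force: [-0.5, 0.8, 1.0]
opening: 0.0853
grip_force: 0.0
turn [-0.    -0.003  0.   ] then shift mm [-78.7 -84.4 158.8]
[array([171., 297.])]
```

View pics/m3.png

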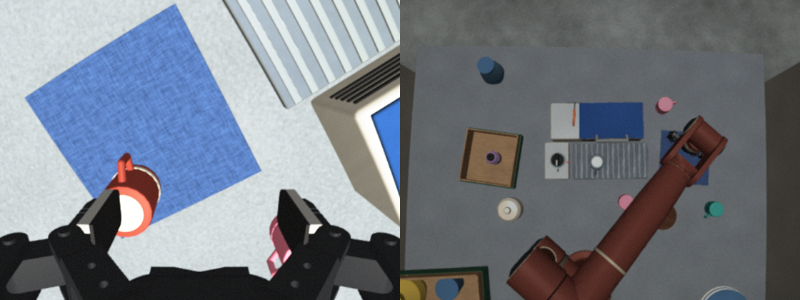

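Left, the wrist view has the red mug's top at (178,298) full scale, about 7 px right of the prediction, with the handle along the tool's x. Right, the grey mug stands on the rack.

Run:
```python
from h import *
im=cv2.imread('pics/w3.png');m=(im.min(2)>235).astype('uint8');m[:, :140]=0;m[:,230:]=0;m[:250]=0;m[340:]=0
ys,xs=np.where(m>0);(u,v),r=cv2.minEnclosingCircle(np.c_[xs,ys].astype(np.float32));print(u,v,r)
p=at('wrist',u,v,.074);print(p);plan(p[0],p[1],.03,2.6)
```

```text
175.55555725097656 298.0 25.60994529724121
[ 0.56891588 -0.46794445  0.074     ]
turn [ 0.001 -0.004  0.001] then shift mm [-79.7 -81.1 159.2]
```

```bash
python3 -m crank '[[-16,-16.4,0,0,0,0,1],[-16,-16.4,0,0,0,0,1],[-16,-16.4,0,0,0,0,1],[-16,-16.4,0,0,0,0,1],[-15.7,-16.4,0,0,0,0,1],[0,0,0,0,0,0,1],[0,0,0,0,0,0,1],[0,0,20,0,0,0,1],[0,0,20,0,0,0,1],[0,0,20,0,0,0,1]]'
python3 - <<'E'
from h import *
plan(.5687,-.469,.033,2.6)
E
```

```text
t: 22.85
tool_pos: [0.5692, -0.467, 0.1316]
tool_rot: [0.837, 3.028, 0.001]
contact_force: [1.0, -0.1, -0.2]
opening: 0.0855
grip_force: 0.0
turn [0.    0.    0.002] then shift mm [-0.6 -2.  98.6]
```

```bash
python3 -m crank '[[0,-1,16,0,0,0,1],[0,0,16,0,0,0,1],[0,0,16,0,0,0,1],[0,0,16,0,0,0,1],[0,0,16,0,0,0,1],[0,0,14,0,0,0,1],[0,0,0,0,0,0,1],[0,0,0,0,0,0,1],[0,0,0,0,0,0,-1],[0,0,0,0,0,0,-1]]' 40
python3 -m crank '[[0,0,0,0,0,0,-1],[0,0,0,0,0,0,-1],[0,0,0,0,0,0,-1],[0,0,0,0,0,0,-1],[0,0,0,0,0,0,-1],[0,0,-16,0,0,0,-1],[0,0,-16,0,0,0,-1],[0,0,-16,0,0,0,-1],[0,0,-16,0,0,0,-1],[0,0,-16,0,0,0,-1]]'
python3 - <<'E'
from h import *
plan(.4846,-.168,.15,2.95)
E
```

```text
t: 23.68
tool_pos: [0.5694, -0.4712, 0.0397]
tool_rot: [0.84, 3.025, -0.004]
contact_force: [-1.4, -3.7, 4.0]
opening: 0.064
grip_force: 2.4
t: 24.52
tool_pos: [0.5689, -0.4698, 0.1199]
tool_rot: [0.84, 3.026, -0.0]
contact_force: [-0.3, -0.3, -2.4]
opening: 0.063
grip_force: 45.0
turn [-0.     0.001 -0.35 ] then shift mm [140.2 280.2 -30.1]
```

```bash
python3 -m crank '[[0,0,-10,0,0,-0.09,-1],[0,0,-10,0,0,-0.09,-1],[0,0,-10,0,0,-0.09,-1],[0,0,0,0,0,-0.08,-1],[11.7,23.4,0,0,0,0,-1],[11.7,23.4,0,0,0,0,-1],[11.7,23.4,0,0,0,0,-1],[11.7,23.4,0,0,0,0,-1],[11.7,23.4,0,0,0,0,-1],[11.7,23.4,0,0,0,0,-1]]'
python3 -m crank '[[11.7,23.4,0,0,0,0,-1],[11.7,23.4,0,0,0,0,-1],[11.7,23.4,0,0,0,0,-1],[11.7,23.4,0,0,0,0,-1],[11.7,23.4,0,0,0,0,-1],[11.7,23.4,0,0,0,0,-1],[0,0,0,0,0,0,-1],[0,0,16,0,0,0,-1],[0,0,16,0,0,0,-1],[0,0,16,0,0,0,-1]]'
python3 - <<'E'
from h import *
plan(.4846,-.168,.057,2.95)
E
```

```text
t: 25.35
tool_pos: [0.5263, -0.3175, 0.1493]
tool_rot: [0.301, 3.126, -0.001]
contact_force: [1.1, -0.9, -2.3]
opening: 0.0629
grip_force: 45.3
t: 26.18
tool_pos: [0.4853, -0.1679, 0.1013]
tool_rot: [0.3, 3.124, -0.002]
contact_force: [-0.6, 0.2, -3.0]
opening: 0.0631
grip_force: 45.5
turn [-0.001  0.003  0.   ] then shift mm [ 0.7 -0.3 44.3]
```

```bash
python3 -m crank '[[0,0,12,0,0,0,-1],[0,0,12,0,0,0,-1],[0,0,8,0,0,0,-1],[0,0,5,0,0,0,-1],[0,0,3,0,0,0,-1],[0,0,1,0,0,0,-1],[0,0,1,0,0,0,-1],[0,0,0,0,0,0,-1],[0,0,0,0,0,0,-1],[0,0,0,0,0,0,-1]]'
```

```text
t: 27.02
tool_pos: [0.4848, -0.1676, 0.0584]
tool_rot: [0.301, 3.126, -0.001]
contact_force: [-0.9, 0.8, -3.2]
opening: 0.0633
grip_force: 45.5
```

```bash
python3 -m crank '[[0,0,1,0,0,0,-1],[0,0,1,0,0,0,-1],[0,0,1,0,0,0,-1],[0,0,0.5,0,0,0,-1],[0,0,0,0,0,0,-1],[0,0,0,0,0,0,-1],[0,0,0,0,0,0,-1],[0,0,0,0,0,0,-1],[0,0,0,0,0,0,-1],[0,0,0,0,0,0,-1]]'
```

```text
t: 27.85
tool_pos: [0.4847, -0.1675, 0.056]
tool_rot: [-0.3, -3.127, 0.0]
contact_force: [-5.1, 2.4, 7.4]
opening: 0.0631
grip_force: 46.5
```

```bash
python3 -m crank '[[0,0,-0.5,0,0,0,-1],[0,0,0,0,0,0,0.3],[0,0,0,0,0,0,1],[0,0,0,0,0,0,1],[0,0,0,0,0,0,1],[0,0,0,0,0,0,1],[0,0,-10,0,0,0,1],[0,0,-20,0,0,0,1],[0,0,-25,0,0,0,1],[0,0,-25,0,0,0,1]]'
python3 -m crank '[[0,0,-25,0,0,0,1],[0,0,-25,0,0,0,1],[0,0,-25,0,0,0,1],[0,0,-25,0,0,0,1],[0,0,-20,0,0,0.11,1],[0,0,0,0,0,0.11,1],[0,0,0,0,0,0.11,1],[0,0,0,0,0,0.11,1],[0,0,0,0,0,0.11,1],[0,0,0,0,0,0.11,1]]'
python3 -m crank '[[0,0,0,0,0,0.115,1],[0,0,0,0,0,0.115,1],[0,0,0,0,0,0.115,1],[0,0,0,0,0,0.115,1],[0,0,0,0,0,0.115,1],[0,0,0,0,0,0.115,1],[0,0,0,0,0,0,1],[0,0,0,0,0,0,1],[0,0,0,0,0,0,1],[0,0,0,0,0,0,1]]'
python3 - <<'E'
from h import *
plan(.569,-.0965,.17,1.599)
P=pose('wrist');a=save('wrist','w4.png')
print([proj('wrist',p,P).round() for p in ([.569,-.0965,.14],[.4830,-.0389,.092],[.4847,-.1675,.092])])
E
```

```text
t: 28.68
tool_pos: [0.484, -0.1672, 0.1358]
tool_rot: [-0.301, -3.126, -0.001]
contact_force: [0.0, -0.2, 0.1]
opening: 0.0856
grip_force: 0.0
t: 29.52
tool_pos: [0.4844, -0.1674, 0.2557]
tool_rot: [1.305, 2.857, -0.0]
contact_force: [-1.4, 0.2, -0.8]
opening: 0.0854
grip_force: 0.0
t: 30.35
tool_pos: [0.4844, -0.1674, 0.255]
tool_rot: [2.187, 2.255, 0.0]
contact_force: [-0.5, -0.9, -0.3]
opening: 0.0855
grip_force: 0.0
turn [0.    0.    0.002] then shift mm [68.5 86.5 85. ]
[array([408., 100.]), array([282.,  18.]), array([279., 183.])]
```

View pics/w4.png

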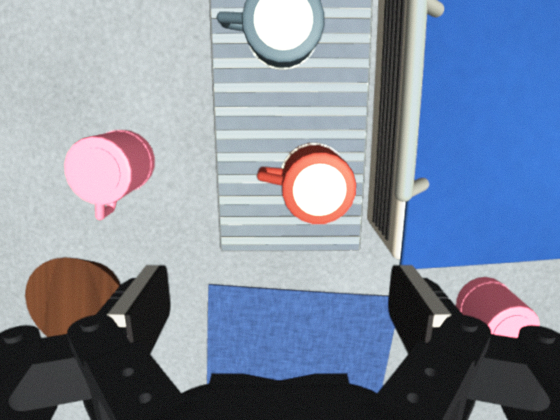

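Both mugs are on the rack, but the red one, at (320,190), sits about 40 px from where I placed it, so it was knocked towards +x. The bar runs near column 410.

Run:
```python
from h import *
P=pose('wrist')
c,s=np.cos(.028),np.sin(.028); D=np.array([[c,-s],[s,c]]);r=np.array([.4946,-.098])
for n,u,v,z in [('red',320,190,.092),('grey',283,20,.092),('barA',406,188,.14),('barB',416,20,.14)]:
    p=at('wrist',u,v,z,P);print(n,p, (D.T@(p[:2]-r)).round(4))
for n,u,v in [('r1',210,0),('r2',220,250),('r3',362,250),('r4',372,60)]: print(at('wrist',u,v,.02,P).round(4))
```

```text
red [ 0.5191613  -0.17210439  0.092     ] [ 0.0225 -0.0748]
grey [ 0.48377766 -0.04042474  0.092     ] [-0.0092  0.0579]
barA [ 0.57485211 -0.15703687  0.14      ] [ 0.0786 -0.0613]
barB [ 0.56935067 -0.04545948  0.14      ] [0.0762 0.0504]
[ 0.4157 -0.0107  0.02  ]
[ 0.4231 -0.26    0.02  ]
[ 0.578  -0.2555  0.02  ]
[ 0.5706 -0.0597  0.02  ]
```

The red mug is still well within limits (22 mm, -75 mm), so it stays. On to the flap bar.

```bash
python3 -m crank '[[14,18,0,0,0,0,1],[14,18,0,0,0,0,1],[14,18,0,0,0,0,1],[14,18,0,0,0,0,1],[12.5,16.5,0,0,0,0,1],[0,0,0,0,0,0,1],[0,0,18,0,0,0,1],[0,0,18,0,0,0,1],[0,0,18,0,0,0,1],[0,0,18,0,0,0,1]]'
python3 - <<'E'
from h import *
plan(.571,-.0965,.124,1.599)
P=pose('wrist');a=save('wrist','w5.png')
t=np.linspace(0,.8,13);x=-.165*np.cos(t)+.03*np.sin(t);z=.165*np.sin(t)+.03*np.cos(t)
print(np.c_[np.diff(x),-np.diff(z)].round(4)*1000)
E
```

```text
t: 31.23
tool_pos: [0.5706, -0.0967, 0.1821]
tool_rot: [2.188, 2.254, -0.0]
contact_force: [0.5, 0.0, 0.2]
opening: 0.0851
grip_force: 0.0
turn [-0.     0.     0.001] then shift mm [ 0.2  0.4 58.1]
[[  2.4 -10.9]
 [  3.1 -10.7]
 [  3.8 -10.5]
 [  4.5 -10.2]
 [  5.2  -9.9]
 [  5.8  -9.6]
 [  6.4  -9.1]
 [  7.   -8.7]
 [  7.6  -8.2]
 [  8.1  -7.7]
 [  8.6  -7.1]
 [  9.1  -6.5]]
```

View pics/w5.png

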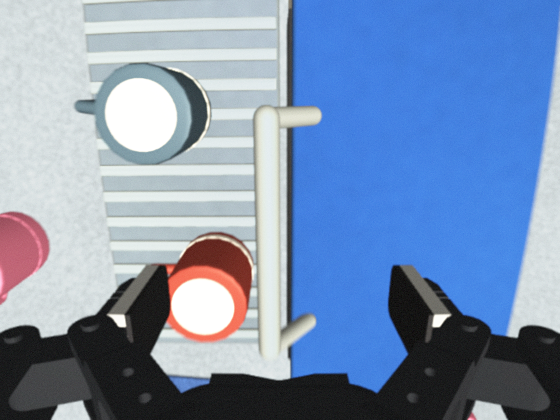

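The bar runs from (266,112) to (270,352) and lies slightly left of the centre between the fingers.

Run:
```python
from h import *
P=pose('wrist')
for u,v in [(266,112),(269,240),(270,352)]: print(at('wrist',u,v,.142,P).round(4))
print(proj('wrist',[.571,-.0965,.14],P))
```

```text
[ 0.5602 -0.0333  0.142 ]
[ 0.563  -0.0967  0.142 ]
[ 0.565  -0.1646  0.142 ]
[284.69859251 238.76689955]
```

```bash
python3 -m crank '[[0,-3,8,0,0,0,1],[0,-3,12,0,0,0,1],[0,0,12,0,0,0,1],[0,0,12,0,0,0,1],[0,0,12,0,0,0,1],[0,0,0,0,0,0,1],[0,0,0,0,0,0,1],[0,0,0,0,0,0,-1],[0,0,0,0,0,0,-1],[0,0,0,0,0,0,-1]]' 30
python3 -m crank '[[0,0,0,0,0,0,-1],[0,0,0,0,0,0,-1],[0,0,0,0,0,0,-1],[0,0,0,0,0,0,-1],[0,0,0,0,0,0,-1],[0,0,0,0,0,0,-1],[0,0,0,0,0,0,-1],[0,0,0,0,0,0,-1],[0,0,0,0,0,0,-1],[0,0,0,0,0,0,-1]]'
```

```text
t: 32.12
tool_pos: [0.5656, -0.0967, 0.1278]
tool_rot: [2.188, 2.252, 0.001]
contact_force: [-0.7, 0.2, -0.4]
opening: 0.0519
grip_force: 0.0
t: 32.95
tool_pos: [0.5638, -0.0968, 0.1265]
tool_rot: [-2.188, -2.252, 0.004]
contact_force: [-5.6, -1.1, 3.1]
opening: 0.0108
grip_force: 29.4
```

```bash
python3 -m crank '[[0,2.4,-10.9,0,0,0,-1],[0,3.1,-10.7,0,0,0,-1],[0,3.8,-10.5,0,0,0,-1],[0,4.5,-10.2,0,0,0,-1],[0,5.2,-9.9,0,0,0,-1],[0,5.8,-9.6,0,0,0,-1],[0,6.4,-9.1,0,0,0,-1],[0,7,-8.7,0,0,0,-1],[0,0,0,0,0,0,-1],[0,0,0,0,0,0,-1]]'
python3 -m crank '[[0,7.6,-8.2,0,0,0,-1],[0,8.1,-7.7,0,0,0,-1],[0,8.6,-7.1,0,0,0,-1],[0,9.1,-6.5,0,0,0,-1],[0,0,0,0,0,0,-1],[0,0,0,0,0,0,-1],[0,0,0,0,0,0,-1],[0,0,0,0,0,0,-1],[0,0,0,0,0,0,-1],[0,0,0,0,0,0,-1]]'
python3 - <<'E'
from h import *
save('scene','s2.png')
E
```

```text
t: 33.78
tool_pos: [0.6061, -0.0953, 0.2052]
tool_rot: [2.185, 2.25, 0.008]
contact_force: [13.9, -2.2, -11.2]
opening: 0.0108
grip_force: 30.0
t: 34.62
tool_pos: [0.6375, -0.0942, 0.2319]
tool_rot: [2.189, 2.254, 0.003]
contact_force: [10.9, -2.5, -14.8]
opening: 0.011
grip_force: 30.4
```

View pics/s2.png

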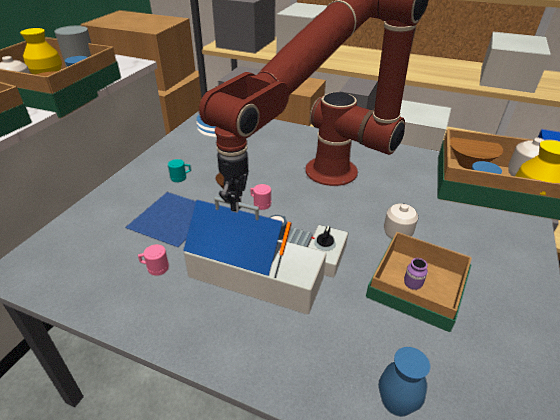

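The view shows the flap raised to about the pointer's slope, and the vase upright in the crate. I'll release, rise and check.

```bash
python3 -m crank '[[0,0,0,0,0,0,0.2],[0,0,0,0,0,0,0.4],[0,0,0,0,0,0,1],[0,0,0,0,0,0,1],[0,0,0,0,0,0,1],[0,0,0,0,0,0,1],[0,0,-15,0,0,0,1],[0,0,-15,0,0,0,1],[0,0,-20,0,0,0,1],[0,0,-20,0,0,0,1]]'
python3 - <<'E'
from h import *
P=pose('wrist');save('wrist','w6.png')
h=np.array([.563+.165,-.092])
for a in (.66,.785,.91): print(a,[proj('wrist',[h[0]+(-.165*np.cos(a)+.03*np.sin(a))-.028*dy,-.0967+dy,.11+.165*np.sin(a)+.03*np.cos(a)],P).round() for dy in (0,.06)])
E
```

```text
t: 35.5
tool_pos: [0.6366, -0.0945, 0.3086]
tool_rot: [2.188, 2.252, 0.001]
contact_force: [1.3, -0.5, 0.3]
opening: 0.0855
grip_force: 0.0
0.66 [array([245., 218.]), array([242., 118.])]
0.785 [array([271., 226.]), array([271., 120.])]
0.91 [array([304., 234.]), array([306., 122.])]
```

View pics/w6.png

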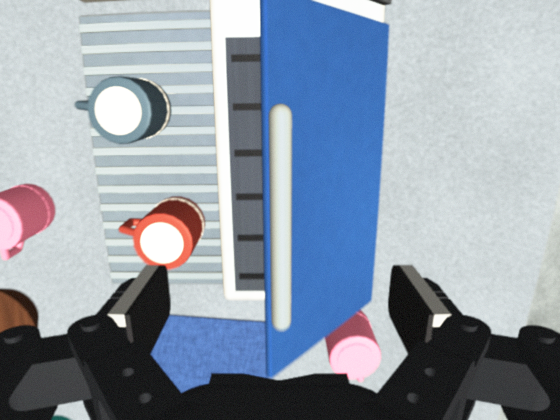

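The wrist view shows the bar along column 281, which gives a flap angle of about 0.82, inside the band. The mugs stand on the rack. I'm moving above the knob and will check the flap in the scene view on the way.

```bash
python3 -m crank '[[0,-20,0,0,0,0,1],[10,-20,0,0,0,0,1],[25,-20,0,0,0,0,1],[25,-20,0,0,0,0,1],[25,-20,0,0,0,0,1],[25,-20,0,0,0,0,1],[25,-20,0,0,0,0,1],[25,-10,0,0,0,0,1],[25,0,0,0,0,0,1],[25,0,0,0,0,0,1]]'
python3 -m crank '[[0,0,0,0,0,0.115,1],[0,0,0,0,0,0.115,1],[0,0,0,0,0,0.115,1],[0,0,0,0,0,0.115,1],[0,0,0,0,0,0.115,1],[0,0,0,0,0,0.115,1],[0,0,0,0,0,0.115,1],[0,0,0,0,0,0.115,1],[0,0,0,0,0,0.115,1],[0,0,0,0,0,0.115,1]]'
python3 - <<'E'
from h import *
plan(.487,.122,.16,.028)
save('scene','s3.png')
im=cv2.imread('pics/s3.png')
cv2.imwrite('pics/s3c.png',cv2.resize(im[170:320,150:370],None,fx=3,fy=3,interpolation=cv2.INTER_CUBIC))
h=.563+.165
for a in (.66,.785,.91):
  q=[]
  for dy in (.06,-.06):
    uv=proj('scene',[h+(-.165*np.cos(a)+.03*np.sin(a))-.028*dy,-.0967+dy,.11+.165*np.sin(a)+.03*np.cos(a)])
    q.append(((uv-[150,170])*3).round())
  print(a,q)
E
```

```text
t: 36.38
tool_pos: [0.4801, 0.1122, 0.3083]
tool_rot: [2.187, 2.251, 0.005]
contact_force: [1.2, -0.1, -0.1]
opening: 0.0857
grip_force: 0.0
t: 37.22
tool_pos: [0.4808, 0.1111, 0.3078]
tool_rot: [3.064, 0.692, 0.004]
contact_force: [-0.2, -0.4, 1.0]
opening: 0.0855
grip_force: 0.0
turn [ 0.    -0.003  0.416] then shift mm [  6.5 -10.7 147.8]
0.66 [array([326., 116.]), array([207.,  86.])]
0.785 [array([318., 115.]), array([197.,  85.])]
0.91 [array([309., 117.]), array([187.,  86.])]
```

View pics/s3c.png

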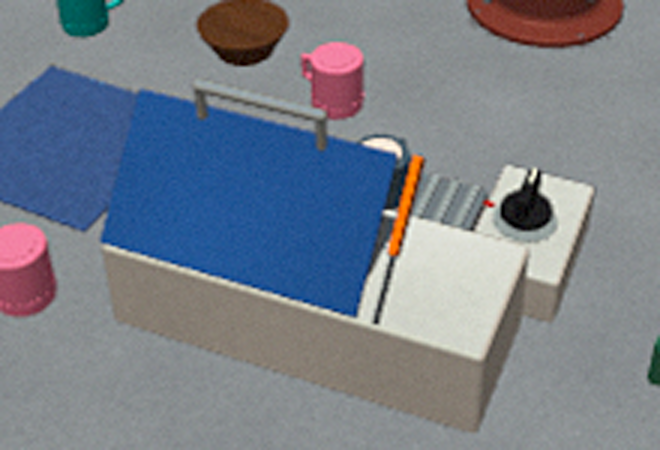

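The flap's edge is parallel to the orange fin, so the angle is right. I'm centring over the knob.

```bash
python3 -m crank '[[0,0,0,0,0,0.104,1],[0,0,0,0,0,0.104,1],[0,0,0,0,0,0.104,1],[0,0,0,0,0,0.104,1],[3,-5,20,0,0,0,1],[3,-5,20,0,0,0,1],[0,0,20,0,0,0,1],[0,0,20,0,0,0,1],[0,0,20,0,0,0,1],[0,0,0,0,0,0,1]]'
python3 - <<'E'
from h import *
plan(.487,.122,.079,.028)
P=pose('wrist');save('wrist','w7.png')
print(proj('wrist',[.487,.122,.109],P),proj('wrist',[.461,.122,.109],P),proj('wrist',[.513,.122,.109],P))
E
```

```text
t: 38.1
tool_pos: [0.484, 0.1211, 0.2024]
tool_rot: [3.141, 0.056, -0.01]
contact_force: [-0.7, -1.0, -0.2]
opening: 0.0853
grip_force: 0.0
turn [0.    0.006 0.008] then shift mm [  3.   -0.8 123.4]
[276.49160653 202.65684541] [275.1883712  239.70135298] [277.87888724 163.34700728]
```

View pics/w7.png

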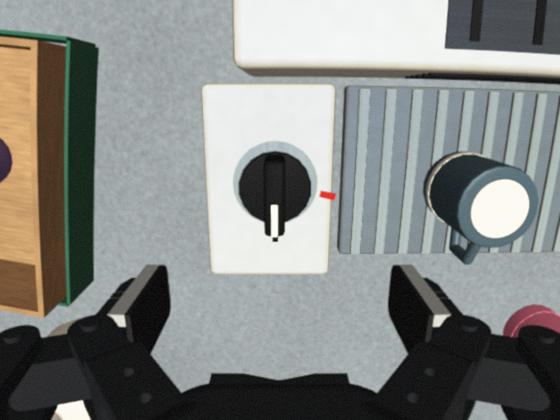

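The bar's centre is at about (275,198), matching the prediction (276,202), with its white pointer towards the robot. I'll descend and pinch it.

```bash
python3 -m crank '[[3,-1,15,0,0,0,1],[0,0,15,0,0,0,1],[0,0,15,0,0,0,1],[0,0,15,0,0,0,1],[0,0,15,0,0,0,1],[0,0,15,0,0,0,1],[0,0,15,0,0,0,1],[0,0,12,0,0,0,1],[0,0,0,0,0,0,1],[0,0,0,0,0,0,-1]]' 50
python3 -m crank '[[0,0,0,0,0,0,-1],[0,0,0,0,0,0,-1],[0,0,0,0,0,0,-1],[0,0,0,0,0,0,-1],[0,0,0,0,0,0,-1],[0,0,0,0,0,0,-1],[0,0,0,0,0,0,-1],[0,0,0,0,0,0,-1],[0,0,0,0,0,0,-1],[0,0,0,0,0,0,-1]]'
```

```text
t: 38.98
tool_pos: [0.4896, 0.1224, 0.0898]
tool_rot: [-3.141, -0.054, -0.001]
contact_force: [0.5, -0.1, -0.7]
opening: 0.0756
grip_force: 0.0
t: 39.82
tool_pos: [0.4895, 0.124, 0.0899]
tool_rot: [-3.138, -0.053, -0.002]
contact_force: [-0.4, 5.7, 2.6]
opening: 0.0133
grip_force: 52.5
```

```bash
python3 -m crank '[[0,0,1,0,0,0,-1],[0,0,1,0,0,0,-1],[0,0,1,0,0,0,-1],[0,0,1,0,0,0,-1],[0,0,1,0,0,0,-1],[0,0,1,0,0,0,-1],[0,0,1,0,0,0,-1],[0,0,1,0,0,0,-1],[0,0,0,0,0,0,-1],[0,0,0,0,0,0,-1]]'
```

```text
t: 40.65
tool_pos: [0.4896, 0.124, 0.0828]
tool_rot: [-3.138, -0.053, -0.001]
contact_force: [-4.6, 5.4, 8.1]
opening: 0.0124
grip_force: 53.1
```

```bash
python3 -m crank '[[0,0,1,0,0,0,-1],[0,0,1,0,0,0,-1],[0,0,0,0,0,0,-1],[0,0,0,0,0,-0.08,-1],[0,0,0,0,0,-0.08,-1],[0,0,0,0,0,-0.08,-1],[0,0,0,0,0,-0.08,-1],[0,0,0,0,0,-0.08,-1],[0,0,0,0,0,0,-1],[0,0,0,0,0,0,-1]]'
```

```text
t: 41.48
tool_pos: [0.4897, 0.1242, 0.0818]
tool_rot: [-3.064, -0.676, -0.002]
contact_force: [-6.2, 4.7, 14.7]
opening: 0.0128
grip_force: 54.0
```

```bash
python3 -m crank '[[0,0,0,0,0,-0.1,-1],[0,0,0,0,0,-0.1,-1],[0,0,0,0,0,-0.1,-1],[0,0,0,0,0,-0.1,-1],[0,0,0,0,0,-0.1,-1],[0,0,0,0,0,-0.1,-1],[0,0,0,0,0,-0.1,-1],[0,0,0,0,0,-0.1,-1],[0,0,0,0,0,-0.1,-1],[0,0,0,0,0,0,-1]]'
python3 - <<'E'
from h import *
o=ctrl.get_obs();R=Ro.from_rotvec(o['tool_rot']).as_matrix();print(np.arctan2(R[1,0],R[0,0]),o['wrist_torque'])
E
```

```text
t: 42.32
tool_pos: [0.4893, 0.1248, 0.0818]
tool_rot: [-2.462, -1.945, -0.005]
contact_force: [-8.9, 6.9, 13.5]
opening: 0.0127
grip_force: 54.1
1.3371358764154426 [1.23391371 1.30991863 0.03014666]
```

```bash
python3 -m crank '[[0,0,0,0,0,-0.03,-1],[0,0,0,0,0,-0.02,-1],[0,0,0,0,0,0,-1],[0,0,0,0,0,0,-1],[0,0,0,0,0,0,-1],[0,0,-2,0,0,0,-1],[0,0,-2,0,0,0,-1],[0,0,-2,0,0,0,-1],[0,0,-2,0,0,0,-1],[0,0,0,0,0,0,-1]]'
python3 -m crank '[[0,0,0,0,0,0,0.2],[0,0,0,0,0,0,1],[0,0,0,0,0,0,1],[0,0,0,0,0,0,1],[0,0,0,0,0,0,1],[0,0,-10,0,0,0,1],[0,0,-20,0,0,0,1],[0,0,-25,0,0,0,1],[0,0,-25,0,0,0,1],[0,0,-25,0,0,0,1]]'
python3 -m crank '[[0,0,-25,0,0,0,1],[0,-20,-20,0,0,0,1],[0,-20,0,0,0,0,1],[0,0,0,0,0,0,1],[0,0,0,0,0,0,1],[0,0,0,0,0,0,1],[0,0,0,0,0,0,1],[0,0,0,0,0,0,1],[0,0,0,0,0,0,1],[0,0,0,0,0,0,1]]'
python3 - <<'E'
from h import *
a=save('wrist','w8.png');b=save('scene','s4.png');
a=a[:300];b=cv2.resize(b[180:330,150:430],(560,300))
cv2.imwrite('pics/m8.png',np.vstack([a,b])[:,:,::-1])
E
```

```text
t: 43.15
tool_pos: [0.4892, 0.1248, 0.0884]
tool_rot: [-2.416, -2.002, -0.006]
contact_force: [-2.9, 8.2, 4.7]
opening: 0.0129
grip_force: 52.7
t: 43.98
tool_pos: [0.489, 0.1223, 0.1937]
tool_rot: [2.419, 2.004, 0.0]
contact_force: [0.4, -0.6, 0.4]
opening: 0.0853
grip_force: 0.0
t: 44.82
tool_pos: [0.4499, 0.1297, 0.2364]
tool_rot: [-2.419, -2.004, 0.001]
contact_force: [-0.8, 0.5, -0.2]
opening: 0.0851
grip_force: 0.0
```

View pics/m8.png

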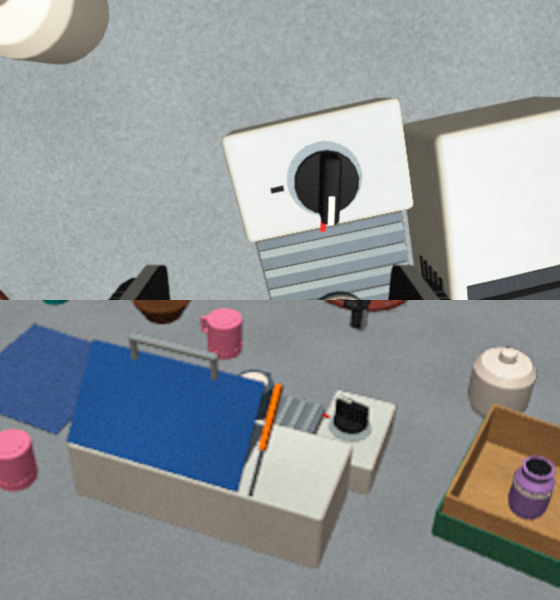

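The pointer is at the red mark, the flap is at 45° and the vase is upright. One numeric check of the mugs before handing in.

Run:
```python
from h import *
P=pose('top');im=get_image('top').min(2)
for p in ([.4838,-.0404,.092],[.519,-.172,.092]):
    u,v=proj('top',p,P).astype(int);w=im[v-15:v+16,u-15:u+16]
    ys,xs=np.where(w>w.max()*.8);q=at('top',u-15+xs.mean(),v-15+ys.mean(),.092,P);print(len(xs),w.max(),q.round(4))
```

```text
170 186 [ 0.4834 -0.0384  0.092 ]
165 186 [ 0.5184 -0.17    0.092 ]
```

```bash
python3 -c "
from station import ctrl
print(ctrl.finish_job())"
```

```text
the job is handed in; nothing more can be done
None
```

I handed the job in at about 45 s: the lilac vase is upright in the crate, the grey and red mugs are mouth down on the rack, the flap is at about 45° and the heat knob was then turned to its full-on mark; the hand-in gave no verdict.

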